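Turn the slide carousel to the wash tray and clamp it

TASK

With a fingertip, push gently on a spoke of the slide carousel until the hanging slide rack is centred over the rectangular steel tray on its stand. Then push the clamp lever on top of the column clockwise (seen from above) until it stops, so that the rack stays over the tray. Only push: do not lift, tip or shift the stand, leave the things standing around it where they are, and do not close the clamp before the rack is over the tray.

Things in the scene. Friction and masses are not known exactly. Their poses are not given: they have to be found in the camera images.
- stand: Carousel stand: loose white round base plate (320 mm diameter, 12 mm thick; stand about 4 kg, slides if pushed hard) with a steel column at its centre. Origin: centre of the plate's underside, on the column's axis; z up; x points from the column to the rectangular tray. Its yaw varies widely. Two round glass jars (54 mm) are fixed on it 118 mm from the axis, 112 degrees either side of the tray, rims 46 mm high.
- carousel (a joint): Angle (rad) of the five-spoked carousel on the stand: 0 (or a full turn) when the slide rack is exactly over the rectangular tray; grows counter-clockwise seen from above. It turns both ways without stops, needs about 0.12 N m (1.2 N at 100 mm) and stays where it is left. The spoke with the rack lies at (stand yaw + this angle); four bare spokes follow every 72 degrees.
- spoke_end (a point): Point near the outer end of the spoke that carries the rack, 130 mm from the axis, 99 mm above the table. All five spokes are alike: upright dark steel strips 8 mm thick, reaching from the hub (21 mm) to 135 mm from the axis, lower edge 82 mm, upper edge 116 mm above the table.
- rack (a point): Centre of the slide rack: a steel basket 84 mm long (across its spoke) by 34 mm wide with upright glass slides, 115 mm from the axis under one spoke, reaching from 52 to 82 mm above the table. It is part of the carousel.
- tray (a point): Centre of the mouth of the rectangular steel tray fixed on the base plate (74 mm radially, 108 mm tangentially, 2 mm walls), 115 mm from the column's axis, rim 46 mm above the table. The rack's centre must come straight above it.
- clamp (a joint): Angle (rad) of the clamp lever: 0 fully open, 1.4 at its stop, clamped; grows clockwise seen from above. At the start 0 to 0.35. It needs about 0.10 N m and stays where it is left. At its stop the lever points from the column straight to the middle of the tray. Spokes can still be knocked round afterwards.
- clamp_tip (a point): Point on the clamp lever 55 mm from the column's axis, 138 mm above the table, at the lever's mid-height. The lever is an aluminium bar 10 mm wide, 130 to 146 mm above the table, ending in an 18 mm ball 62 mm from the axis; it turns about the column's axis above the spokes. Its hub is 30 mm in diameter, top 148 mm above the table.
- pot: Small clear specimen pot with white cap, 22 mm diameter (cap 26 mm), 28 mm tall, standing on the base plate opposite the tray, below the spokes. Bystander. Origin: centre of its underside, as for all bystanders.
- coplin: Square glass staining jar with white lid, 60 mm wide, 86 mm tall, beside the stand. Bystander.
- dropper: Small amber dropper bottle, 34 mm diameter, 72 mm tall, beside the stand. Bystander.
- cassettes: Stack of white specimen cassettes, 41 x 28 x 30 mm, beside the stand beyond the tray. Bystander.
- slidebox: Blue slide box, 80 x 140 x 32 mm, on the robot's right. Bystander.
- petri: Clear petri dish, 90 mm diameter, 16 mm tall, on the right. Bystander.
- washbottle: White wash bottle, 66 mm diameter, 160 mm tall, on the left. Bystander.
- forceps: Steel forceps lying flat, 140 mm long, on the left. Bystander.

How it is judged (in metres and radians):
On the way, in this order (a step that is already met when the one before it is completed fails the run):
1. the slide rack is over the rectangular tray while the clamp is still open (horizontal distance between rack and tray below 0.01 m and value of joint clamp below 0.7 rad), for 0.3 s.
2. the clamp lever is at its stop with the rack over the tray (horizontal distance between rack and tray below 0.01 m and value of joint clamp above 1.3 rad), for 0.2 s.
At the end, for the whole second after the job is handed in: The rack's centre is within 10 mm horizontally of the tray's centre, the carousel is at rest, the clamp lever is within 0.1 rad (6 degrees) of its stop, and the stand is level and within 20 mm of where it stood (all of step 2 and velocity of joint carousel between -0.03 and 0.03 rad/s and angle between stand's own z axis and vertical below 0.03 rad and distance of stand from where it was at the start of the episode below 0.02 m); the robot touches nothing.
It fails at once if the clamp lever closed by more than half (0.7 rad) while the rack is more than 25 mm from over the tray (value of joint clamp above 0.7 rad and horizontal distance between rack and tray above 0.025 m).
It fails at once if the stand lifted, tipped or shifted by more than 20 mm, or twisted so that its tray moves more than 30 mm (distance of stand from where it was at the start of the episode above 0.02 m or distance of tray from where it was at the start of the episode above 0.03 m or height (world z) of stand above 0.006 m or angle between stand's own z axis and vertical above 0.06 rad).
It fails at once if the fingers push on the stand, its spokes or its lever with more than 30 N (contact force between the fingers and stand above 30 N).
It fails at once if a bystander is moved more than 30 mm, lifted or knocked over (distance of any of pot, coplin, dropper, cassettes, slidebox, petri, washbottle, forceps from where it was at the start of the episode above 0.03 m or angle between any of pot, coplin, dropper, cassettes, slidebox, petri, washbottle, forceps's own z axis and vertical above 0.5 rad).
It also fails if it takes over 59 s, if anything falls off the work surface, if the arm or the gripper's body presses on something with over 40 N, if the wrist force passes 120 N, or if a joint passes its speed limit or range.

ROBOT

A 6-joint arm with a two-finger parallel gripper is mounted at the origin on the work surface. World frame = base frame: x ahead of the robot, y to its left, z up, the work surface at z = 0. Lengths are in mm, angles in rad, forces in N, time in s.
With the tool pointing down it reaches from about 300 to 875 mm from the base axis. Payload 6.4 kg.
Tool frame: the origin (TCP) lies midway between the tips of the shut fingers; the grasp point (between the pads) lies 19 mm behind it; z points along the fingers, y is the direction in which the jaws open and shut (so a half turn about z gives the same grasp; the last joint's range is limited). The gripper opens to 88 mm and grips with 3 to 60 N. Pads are 18 mm wide; open, the fingers measure 123 mm over their backs; the gripper's body (75 mm by 187 mm) begins 45 mm behind the grasp point.
Start: joints at [0.972, 0.181, 1.607, -0, 1.354, -0.206], TCP at [220.086, 531.228, 199.814] pointing down, gripper open.
Joint ranges: [-2.99, 2.99], [-0.89, 2.07], [0.3, 2.58], [-1.14, 4.28], [0, 2.63], [-3.12, 3.12]. Speed limits (rad/s): [2.57, 2.57, 3.01, 3.14, 3.14, 3.14].

INTERFACE

Orientations are given as [roll, pitch, yaw] about the fixed x, y, z axes, in that order (R = Rz(yaw) Ry(pitch) Rx(roll)).
In Python, from station import * gives the robot as it stands. The module is installed in compiled form; this text tells all that it offers.
- The arm moves only by the shell command python3 -m pendant 'ROWS' [FORCE]. ROWS is JSON, a list of rows, each a list of 5 numbers: the opening, from 0 (shut) to 1 (fully open), then the shift along the tool's x, y, z in mm, then the turn about the tool's z in degrees. A call has exactly 5 rows; each row shifts and turns the pose as measured when the row begins, along the tool's axes as they then stand; what a row does not reach is not made up. A row lasts 1/12 s, in which the tool goes at most 41.7 mm and 7.16 degrees, less where a joint would pass 70% of its speed; a pose out of reach is approached as far as the arm can. A call with a gripper value outside its range is refused whole. The fingers move at their own pace and stop on an object; FORCE is the grip in N (left out, the last holds). Time passes only in rows, so rows that do not move let the fingers close, or fill a call up. It gives the time, the measured TCP pose, the force and the opening at its end, in the units of the state.
- sense(): the state, without advancing time (a new reading comes with each control period).
- get_image(name): name is "scene" or "top"; returns a dict with "color" (420x560x3 uint8, red, green, blue), "fx", "fy", "cx", "cy" (pixels), "position" and "rotation" of the camera in the world. Camera axes: x right, y down, z forward; pixel columns grow to the right and rows downward; lengths in mm; the calibration is good to about 2 mm. A picture is of the moment at which its call begins. There is no depth.
- finish_job(): hands the job in, once; it reports no verdict.
The state is a dict: "time_s": time; "joint_positions": joint angles; "joint_vel": joint speeds; "joint_efforts": joint torques, N m; "position": TCP position; "ee_rot": TCP orientation; "ft_force": force on the tool from outside, world axes, zero at the start; "moment": the same for the moment, N m; "finger_gap": finger opening in mm.
Only numpy, scipy, OpenCV 4.12 (cv2) and the standard library are available. Lean on these libraries where they do the work, as an engineer would, in place of code of your own. Each camera call takes 0.05 s, during which the arm holds its last target. There are 200 camera calls.

## Working session

There is one attempt and no reset: what is moved stays moved. The work goes in short steps, Python scripts to look and compute and a shell command to move; the robot and the scene stay as the last step left them, time stands still between calls to the robot, and variables do not carry over. Pictures are saved under pics/ and viewed, about 8 in all and at most 12, crops included, and the job is handed in when it is done.

```bash
mkdir -p pics; cat > h.py <<'E'
from station import *
import numpy as np, cv2
def snap(n,f):
    d=get_image(n); cv2.imwrite('pics/'+f+'.png',cv2.cvtColor(d['color'],cv2.COLOR_RGB2BGR)); return d
def onplane(d,u,v,z):
    r=np.array(d['rotation'])@np.array([(u-d['cx'])/d['fx'],(v-d['cy'])/d['fy'],1.]); p=np.array(d['position'],float)
    return p+r*(z-p[2])/r[2]
def proj(d,P):
    c=np.array(d['rotation']).T@(np.array(P,float)-np.array(d['position'])); return [d['fx']*c[0]/c[2]+d['cx'],d['fy']*c[1]/c[2]+d['cy']]
E
python3 - <<'E'
from h import *
for n in('top','scene'):
    d=snap(n,n+'0'); print(n,d['position'],np.round(d['rotation'],3).tolist(),d['fx'],d['cx'],d['cy'])
s=sense(); print(s['time_s'],s['position'],s['ee_rot'],s['finger_gap'])
E
```

```text
top [ 336.21569018   -8.20892262 1437.00075861] [-2.967, -0.005, -1.563] 436.5210534254205 274.9063596565228 214.49077732300086
scene [1002.29622971  756.79340801  847.1383047 ] [-2.269, -0.006, 2.632] 411.60596470438736 283.0874798630073 208.19226932641175
0.1 [219.7544082  530.77863696 199.00919674] [-3.14008589e+00 -3.19628503e-04  2.74881318e+00] 88.28802658195876
```

View pics/top0.png

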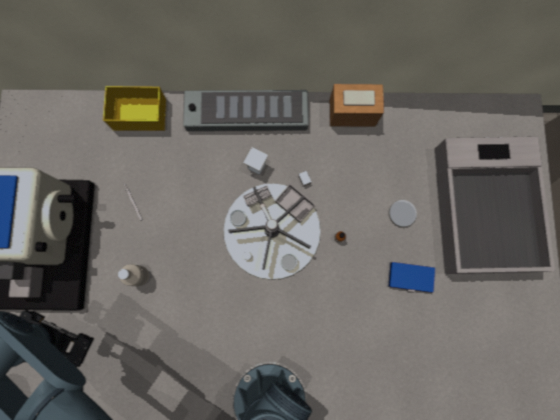

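View pics/scene0.png

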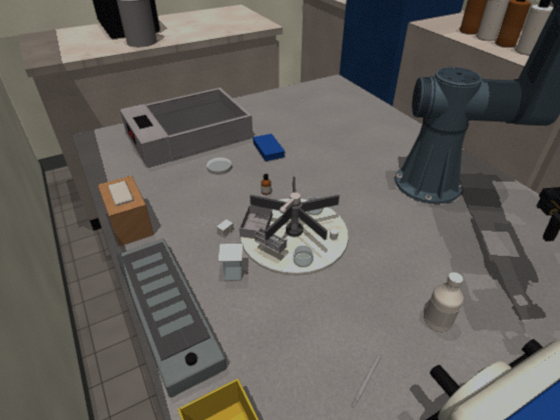

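The stand sits at about (272,231) in the top view. The tray is near (294,203), the rack near (258,195), and the bystanders stand around it. The camera rotation is in rpy form, so I'll fix the helper and enlarge the stand.

```bash
sed -i "s/^def onplane/from scipy.spatial.transform import Rotation as Ro\ndef onplane/; s/np.array(d\['rotation'\])/Ro.from_euler('xyz',d['rotation']).as_matrix()/" h.py
python3 - <<'E'
from h import *
d=get_image('top')
im=cv2.cvtColor(d['color'],cv2.COLOR_RGB2BGR)
cv2.imwrite('pics/top1.png',cv2.resize(im[170:285,210:360],None,fx=5,fy=5,interpolation=cv2.INTER_CUBIC))
# white plate
hsv=cv2.cvtColor(im,cv2.COLOR_BGR2HSV)
m=((hsv[...,2]>150)).astype(np.uint8); m[:175]=0;m[285:]=0;m[:,:215]=0;m[:,330:]=0
c=max(cv2.findContours(m,0,1)[0],key=cv2.contourArea); (u,v),(a,b),t=cv2.fitEllipse(cv2.convexHull(c))
print(u,v,a,b,onplane(d,u,v,12))
S=onplane(d,u,v,12);print(proj(d,[S[0],S[1],148]))
for n,p in dict(coplin=(256,155,86),cass=(305,178,30),dropper=(341,236,72),wash=(122,272,150),petri=(403,213,16)).items(): print(n,onplane(d,*p).round())
print(np.linalg.norm(onplane(d,u+a/2,v,12)-S))
E
```

```text
257.3069152832031 233.58441162109375 65.72042083740234 88.65447998046875 [522.97535079  43.76828485  12.        ]
[np.float64(255.72975347728854), np.float64(227.6388944051979)]
coplin [768.  49.  86.]
cass [ 708. -113.   30.]
dropper [ 510. -222.   72.]
wash [389. 432. 150.]
petri [ 595. -438.   16.]
108.0884800517198
```

View pics/top1.png

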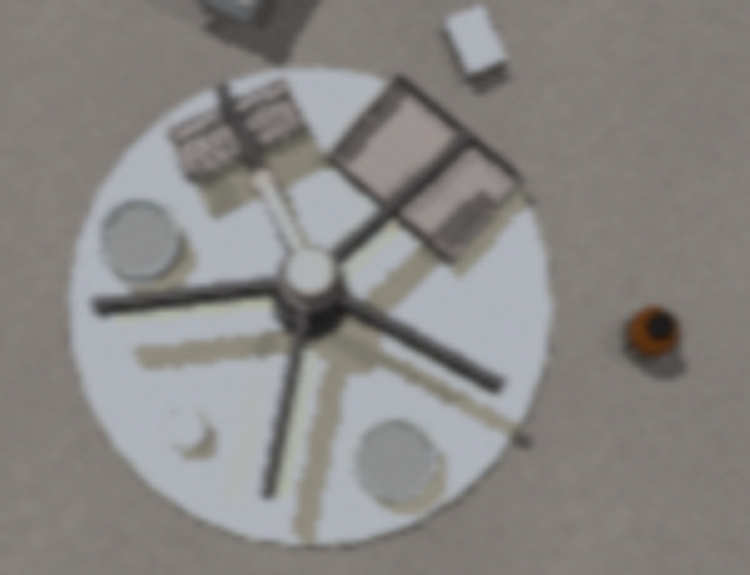

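The plate's centre is at crop (311,307), the hub top at (313,272), and the tray corners at (402,77), (522,182), (452,262) and (328,160). The rack spoke's end is at (223,88) and the lever tip near (262,180). A bare spoke lies over the tray.

```bash
python3 - <<'E'
from h import *
d=get_image('top')
f=lambda x,y,z: onplane(d,210+(x+.5)/5-.5,170+(y+.5)/5-.5,z)[:2]
S=f(311,307,12);H=f(313,272,148);print('S',S,'hub',H)
C=(S+H)/2
T=np.mean([f(*p,46) for p in((402,77),(522,182),(452,262),(328,160))],0)
def pol(n,p): q=p-C; print(n,p.round(),np.linalg.norm(q).round(1),np.degrees(np.arctan2(q[1],q[0])).round(1))
pol('tray',T)
for n,p in dict(rackspoke=(223,88,116),s1=(95,305,116),s2=(268,494,116),s3=(502,386,116),stray=(468,140,116),clamp=(261,178,142),pot=(190,430,40),jar1=(141,240,46),jar2=(397,460,46)).items(): pol(n,f(*p))
E
```

```text
S [531.938934    -3.81762151] hub [534.35739897  -5.24726364]
tray [618. -78.] 112.0 -40.9
rackspoke [654.  52.] 133.7 24.9
s1 [518. 128.] 133.1 96.6
s2 [404.  21.] 131.6 168.9
s3 [ 470. -120.] 131.9 -118.5
stray [ 623. -100.] 131.2 -46.9
clamp [593.  27.] 67.1 27.8
pot [448.  73.] 114.9 137.7
jar1 [570. 106.] 116.8 71.6
jar2 [430. -59.] 117.1 -152.1
```

Stand yaw is about -40.4° and the rack spoke is at 25.0°, so the carousel angle is about 65°. The lever is near 28°, so the clamp is about 0.2 rad. I'll push the spoke at 169° (on the robot's side) clockwise with shut fingers at z≈98, keeping tool x tangential. First comes the approach to radius 112 at 187°, yaw 97°.

```bash
cat >> h.py <<'E'
def plan(x,y,z,yaw,n):
    s=sense(); p=np.array(s['position']); w=np.degrees(s['ee_rot'][2]); t=(w-yaw+180)%360-180
    print('t',round(s['time_s'],2),p.round(1),'yaw',round(w,1),'F',np.round(s['ft_force'],1))
    R=Ro.from_euler('xyz',s['ee_rot']).as_matrix(); d=(np.array([x,y,z])-p)/n
    for i in range(n): print((Ro.from_euler('z',-t*i/n,degrees=True).as_matrix()@R).T.__matmul__(d).round(1).tolist(),round(t/n,2))
C=np.array([533.1,-4.5])
def pol(f,r): return C+r*np.array([np.cos(np.radians(f)),np.sin(np.radians(f))])
E
python3 -c "
from h import *
plan(*pol(187,112),199,97,15)"
```

```text
t 0.2 [219.9 530.9 199.3] yaw 157.5 F [ 0.2 -0.1  0.8]
[-26.5, -28.7, 0.0] 4.03
[-28.4, -26.7, 0.0] 4.03
[-30.2, -24.7, 0.0] 4.03
[-31.9, -22.5, 0.0] 4.03
[-33.4, -20.2, 0.0] 4.03
[-34.7, -17.8, 0.0] 4.03
[-35.9, -15.3, 0.0] 4.03
[-36.9, -12.7, 0.0] 4.03
[-37.7, -10.1, 0.0] 4.03
[-38.3, -7.4, 0.0] 4.03
[-38.7, -4.7, 0.0] 4.03
[-39.0, -2.0, 0.0] 4.03
[-39.0, 0.8, 0.0] 4.03
[-38.8, 3.5, 0.0] 4.03
[-38.5, 6.2, 0.0] 4.03
```

```bash
python3 -m pendant '[[0,-26.5,-28.7,0,4],[0,-28.4,-26.7,0,4],[0,-30.2,-24.7,0,4],[0,-31.9,-22.5,0,4],[0,-33.4,-20.2,0,4]]' 10
python3 -m pendant '[[0,-34.7,-17.8,0,4],[0,-35.9,-15.3,0,4],[0,-36.9,-12.7,0,4],[0,-37.7,-10,0,4],[0,-38.3,-7.4,0,4]]'
python3 -c "
from h import *
plan(*pol(187,112),199,97,10)"
```

```text
time_s: 0.62
position: [285.5, 346.6, 196.6]
ee_rot: [-3.139, -0.002, 2.397]
ft_force: [0.6, -1.2, 0.3]
finger_gap: 57.0
time_s: 1.03
position: [352.3, 154.9, 196.5]
ee_rot: [-3.14, 0.0, 2.034]
ft_force: [0.5, 1.5, -0.7]
finger_gap: 23.7
t 1.03 [352.3 154.9 196.5] yaw 116.5 F [ 0.5  1.5 -0.7]
[-18.6, -1.5, -0.2] 1.95
[-18.6, -0.9, -0.2] 1.95
[-18.7, -0.2, -0.2] 1.95
[-18.6, 0.4, -0.2] 1.95
[-18.6, 1.0, -0.2] 1.95
[-18.6, 1.7, -0.2] 1.95
[-18.5, 2.3, -0.3] 1.95
[-18.4, 2.9, -0.3] 1.95
[-18.3, 3.6, -0.3] 1.95
[-18.2, 4.2, -0.3] 1.95
```

```bash
python3 -m pendant '[[0,-37,-2.4,0,3.9],[0,-37,-0.2,0,3.9],[0,-37,2.5,0,3.9],[0,-36.5,5.2,0,3.9],[0,-18,4,0,2]]'
python3 -m pendant '[[0,-10,3,0,1],[0,0,0,0,0],[0,0,0,0,0],[0,0,0,0,0],[0,0,0,0,0]]'
python3 -c "
from h import *
plan(*pol(187,112),99,97,5);snap('top','top2')"
```

```text
time_s: 1.45
position: [417.3, -10.5, 197.8]
ee_rot: [3.138, 0.003, 1.705]
ft_force: [0.5, -0.2, -0.5]
finger_gap: 0.3
time_s: 1.87
position: [421.9, -24.0, 197.3]
ee_rot: [3.139, 0.002, 1.679]
ft_force: [-0.5, 1.2, 0.3]
finger_gap: 0.3
t 1.87 [421.9 -24.  197.3] yaw 96.2 F [-0.5  1.2  0.3]
[1.2, 0.1, 19.7] -0.16
[1.2, 0.1, 19.7] -0.16
[1.2, 0.1, 19.7] -0.16
[1.2, 0.1, 19.7] -0.16
[1.2, 0.1, 19.7] -0.16
```

```bash
python3 -m pendant '[[0,1.2,0,20,0],[0,1.2,0,20,0],[0,1.2,0,20,0],[0,1.2,0,20,0],[0,1.2,0,18,0]]'
python3 -m pendant '[[0,4,0.1,0,2],[0,4,0.1,0,2],[0,4,0.1,0,2],[0,4,0.1,0,2],[0,4,0.1,0,2]]'
python3 -c "
from h import *
s=sense();q=np.array(s['position'][:2])-C;print(np.degrees(np.arctan2(q[1],q[0])),np.hypot(*q),s['position'],np.degrees(s['ee_rot'][2]))"
```

```text
time_s: 2.33
position: [425.3, -14.4, 101.4]
ee_rot: [3.127, 0.007, 1.689]
ft_force: [-0.0, 0.3, -0.6]
finger_gap: 0.7
time_s: 2.75
position: [419.0, 12.4, 96.0]
ee_rot: [3.136, 0.002, 1.518]
ft_force: [0.3, 0.3, 0.3]
finger_gap: 0.5
171.57372622122207 115.29785029135526 [419.04676227  12.39536163  95.98411116] 86.96432547093963
```

```bash
python3 -m pendant '[[0,5,0.8,-0.5,3.5],[0,5,0.8,-0.5,3.5],[0,5,0.8,-0.5,3.5],[0,5,0.5,0,3.5],[0,5,0.5,0,3.5]]'
python3 -c "
from h import *
s=sense();q=np.array(s['position'][:2])-C;print(np.degrees(np.arctan2(q[1],q[0])),np.hypot(*q),s['position'],np.degrees(s['ee_rot'][2]))
d=snap('top','a');im=cv2.imread('pics/a.png');cv2.imwrite('pics/a.png',cv2.resize(im[170:285,210:360],None,fx=5,fy=5,interpolation=cv2.INTER_CUBIC))"
```

```text
time_s: 3.17
position: [424.9, 42.8, 97.8]
ee_rot: [3.136, -0.001, 1.209]
ft_force: [0.1, 0.6, -0.2]
finger_gap: 0.2
156.38382642430474 118.07427471037937 [424.91448338  42.80146237  97.78921631] 69.25717726099538
```

View pics/a.png

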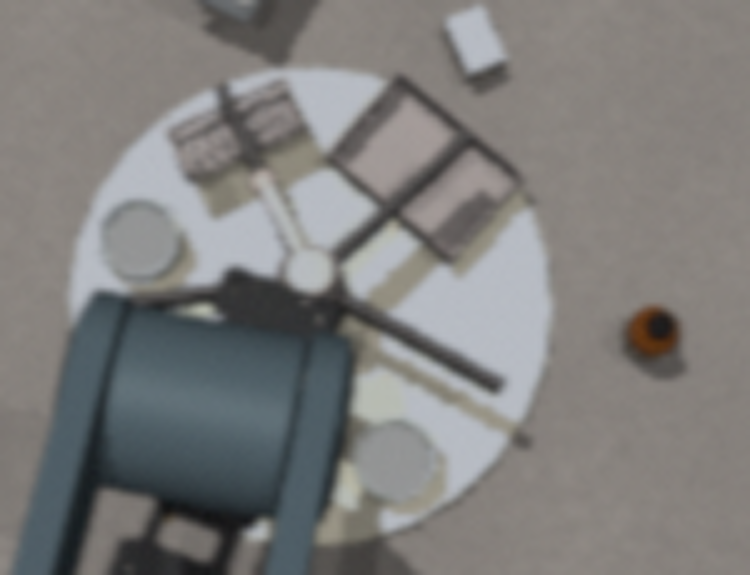

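The carousel has not turned. The rack and spokes are where they were, although the fingertip should have passed the spoke. I'll check from the side view.

```bash
python3 -c "
from h import *
d=snap('scene','b');im=cv2.imread('pics/b.png');cv2.imwrite('pics/b.png',cv2.resize(im[130:280,210:370],None,fx=4,fy=4,interpolation=cv2.INTER_CUBIC))
s=sense();print(s['time_s'],s['position'],s['joint_positions'])
f=lambda P:[round((proj(d,P)[0]-210)*4),round((proj(d,P)[1]-130)*4)]
print('tcp',f(s['position']),'s2end',f([*pol(169,135),116]),'rack',f([*pol(25,135),116]),'hub',f([*C,148]))"
```

```text
3.2667 [425.08512804  42.88613979  97.80793563] [-1.78577204e-01 -3.60019512e-02  2.06235315e+00 -2.81028655e-04
  1.10934248e+00  1.80464733e-01]
tcp [504, 303] s2end [517, 257] rack [223, 399] hub [342, 257]
```

View pics/b.png

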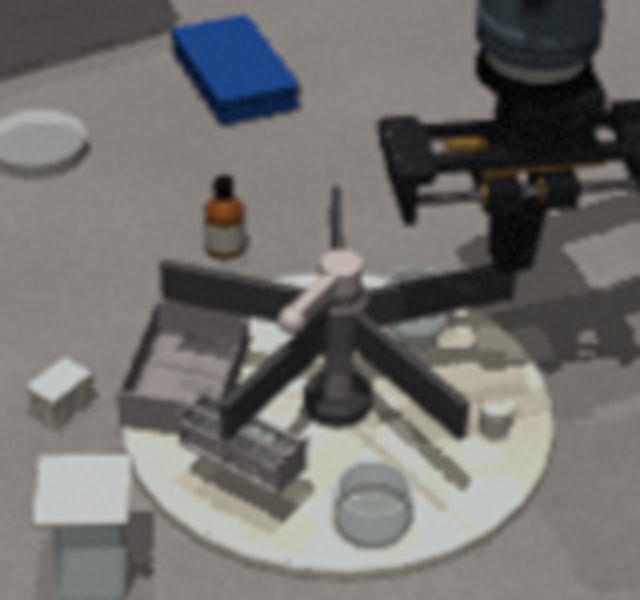

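The tip appears to end at crop (515,268), above the projected TCP at (504,303). I'll zoom in with more contrast and mark heights along the vertical through the TCP.

```bash
python3 -c "
from h import *
d=get_image('scene');im=cv2.cvtColor(d['color'],cv2.COLOR_RGB2BGR)[165:215,295:375]
im=(255*(im/255.)**.45).astype(np.uint8)
im=cv2.resize(im,None,fx=10,fy=10,interpolation=cv2.INTER_CUBIC)
s=sense();p=s['position']
f=lambda P:(round((proj(d,P)[0]-295+.5)*10),round((proj(d,P)[1]-165+.5)*10))
for z in (98,118,138,158): cv2.circle(im,f([p[0],p[1],z]),4,(0,0,255),-1)
for P in ([*pol(169,135),116],[*pol(169,135),82],[*pol(169,60),116]): cv2.circle(im,f(P),4,(0,255,0),-1)
cv2.imwrite('pics/c.png',im)"
```

```text
(no output)
```

View pics/c.png

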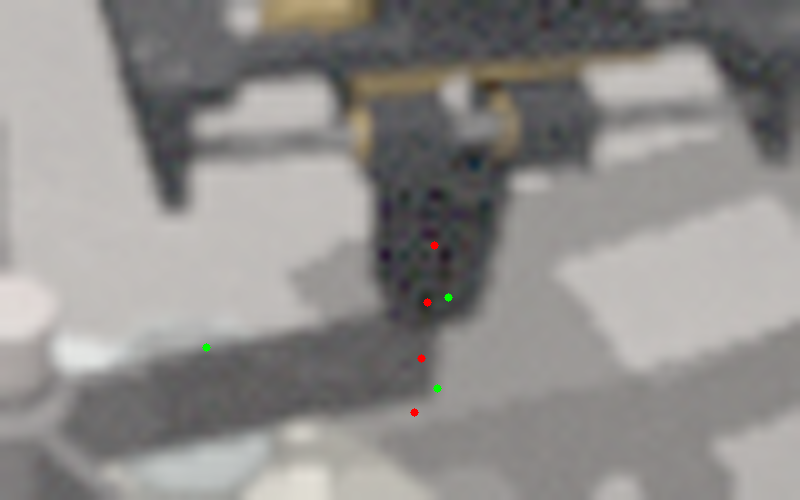

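```bash
python3 -c "
from h import *
d=get_image('top');e=get_image('scene');s=sense();R=Ro.from_euler('xyz',s['ee_rot']).as_matrix();p=np.array(s['position'])
g=lambda P:[round((proj(d,P)[0]-210)*5),round((proj(d,P)[1]-170)*5)]
for z in(-64,-100):
  for a in((37.5,93.5),(-37.5,93.5)): print(z,a,g(p+R@[*a,z]))
f=lambda P:[round((proj(e,P)[0]-295+.5)*10),round((proj(e,P)[1]-165+.5)*10)]
print('B',f([*pol(175,118),98]),'A',f([p[0],p[1],122]), 'spoke 165/169/173',[f([*pol(k,135),z]) for k in(161,165,169,173) for z in (116,82)])
print(s['ft_force'],s['moment'])
im=cv2.cvtColor(d['color'],cv2.COLOR_RGB2BGR)[215:290,220:320]
im=(255*(im/255.)**.45).astype(np.uint8);cv2.imwrite('pics/d.png',cv2.resize(im,None,fx=8,fy=8,interpolation=cv2.INTER_CUBIC))
print('body in d.png',[[round((proj(d,p+R@[a,b,z])[0]-220+.5)*8),round((proj(d,p+R@[a,b,z])[1]-215+.5)*8)] for a,b,z in((37.5,93.5,-64),(-37.5,93.5,-64),(-37.5,93.5,-100),(37.5,93.5,-100))])
"
```

```text
-64 (37.5, 93.5) [227, 281]
-64 (-37.5, 93.5) [346, 326]
-100 (37.5, 93.5) [224, 272]
-100 (-37.5, 93.5) [347, 318]
B [369, 332] A [421, 345] spoke 165/169/173 [[471, 337], [459, 428], [460, 317], [449, 408], [448, 297], [437, 388], [433, 278], [423, 369]]
[-0.30403119  0.23274967 -0.1644414 ] [-0.09199749  0.10516183 -0.03474216]
body in d.png [[287, 93], [477, 165], [478, 153], [283, 79]]
```

View pics/d.png

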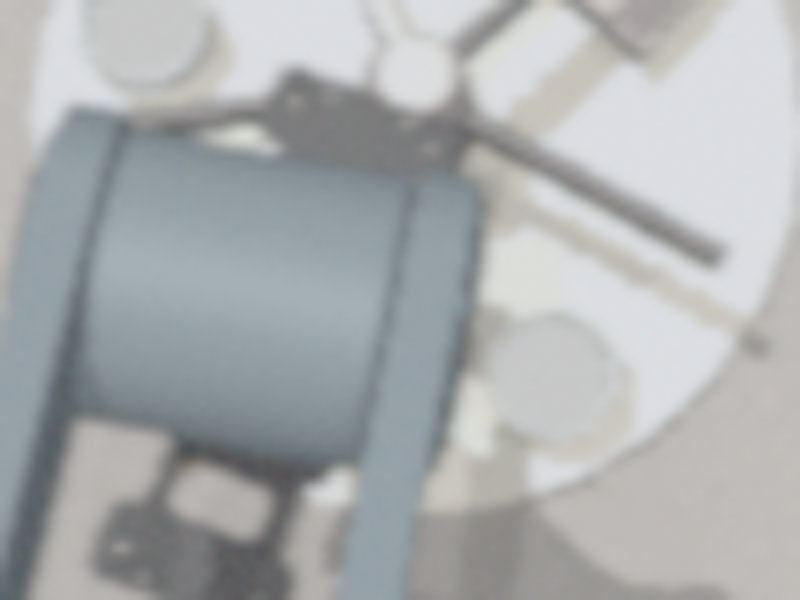

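The body's projection matches the top view, so xy is right, but the tip rides above the spokes despite the z=98 reading. The scene view suggests it is really at 120–130. I'll return above the spoke to φ≈187 and then lower in view of the scene camera.

```bash
python3 -m pendant '[[0,-12,0.6,0,-5.6],[0,-12,0.6,0,-5.6],[0,-12,0.6,0,-5.6],[0,-12,0.6,0,-5.6],[0,-12,0.6,0,-5.6]]'
python3 -m pendant '[[0,0,0,0,0],[0,0,0,0,0],[0,0,0,0,0],[0,0,0,0,0],[0,0,0,0,0]]'
python3 -c "
from h import *
plan(*pol(187,113),78,97,5)
s=sense();p=s['position']
d=get_image('scene');im=cv2.cvtColor(d['color'],cv2.COLOR_RGB2BGR)[150:230,280:360]
im=(255*(im/255.)**.45).astype(np.uint8)
im=cv2.resize(im,None,fx=7.5,fy=7.5,interpolation=cv2.INTER_CUBIC)
f=lambda P:(round((proj(d,P)[0]-280+.5)*7.5),round((proj(d,P)[1]-150+.5)*7.5))
for z in (98,118,138,158): cv2.circle(im,f([p[0],p[1],z]),3,(0,0,255),-1)
for P in ([*pol(169,135),116],[*pol(169,135),82],[*pol(169,60),116]): cv2.circle(im,f(P),3,(0,255,0),-1)
cv2.imwrite('pics/e.png',im)
"
```

```text
time_s: 3.83
position: [417.4, -17.8, 97.7]
ee_rot: [3.137, 0.002, 1.732]
ft_force: [1.2, -0.0, 0.2]
finger_gap: 0.4
time_s: 4.25
position: [417.0, -18.7, 97.8]
ee_rot: [3.137, 0.002, 1.727]
ft_force: [0.0, -0.2, 0.3]
finger_gap: 0.5
t 4.25 [417.  -18.7  97.8] yaw 99.0 F [ 0.  -0.2  0.3]
[-0.0, 0.8, 4.0] 0.39
[-0.0, 0.8, 4.0] 0.39
[-0.0, 0.8, 4.0] 0.39
[-0.0, 0.8, 4.0] 0.39
[-0.0, 0.8, 4.0] 0.39
```

View pics/e.png

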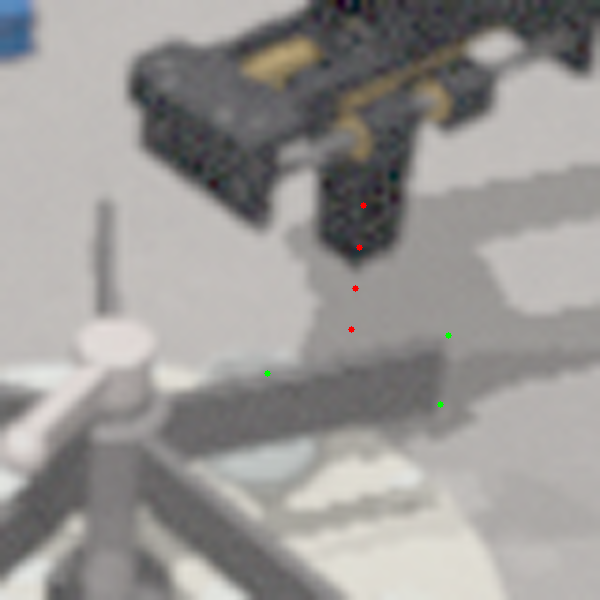

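The tip is at (355,262), which is a height of about 131 while the reading says 98. The spoke projections agree to within about 5 mm. Before lowering I'll check how high the gripper's body really is, using its visible end corner at about (265,228).

```bash
python3 -c "
from h import *
s=sense();p=np.array(s['position']);d=get_image('scene');R=Ro.from_euler('xyz',s['ee_rot']).as_matrix()
f=lambda P:(round((proj(d,P)[0]-280+.5)*7.5),round((proj(d,P)[1]-150+.5)*7.5))
for z in(-64,-99,-130):
  print(z,[f(p+R@[a,93.5,z]) for a in (37.5,-37.5)])
print(s['joint_positions'],s['joint_efforts'])
"
```

```text
-64 [(245, 337), (113, 239)]
-99 [(251, 258), (115, 161)]
-130 [(256, 186), (118, 91)]
[-3.31290540e-01 -5.97268811e-02  2.08503404e+00  6.02014364e-04
  1.11100708e+00 -4.88301728e-01] [-2.09972472e-01 -2.69674587e+01 -3.01569271e+01  3.29513953e-02
  3.71291462e-03  7.62601790e-03]
```

Body and tip are both about 35 mm higher than the reading implies, so the z reading is offset by about −35. Lowering to a reading of ≈64 puts the tip at about 99.

```bash
python3 -m pendant '[[0,0,0.8,8,0.4],[0,0,0.8,8,0.4],[0,0,0.8,8,0.4],[0,0,0.8,7,0.4],[0,0,0.8,0,0.4]]'
python3 -m pendant '[[0,0,0,0,0],[0,0,0,0,0],[0,0,0,0,0],[0,0,0,0,0],[0,0,0,0,0]]'
python3 -c "
from h import *
plan(*pol(187,113),63,97,5)
s=sense();p=s['position']
d=get_image('scene');im=cv2.cvtColor(d['color'],cv2.COLOR_RGB2BGR)[150:230,280:360]
im=(255*(im/255.)**.45).astype(np.uint8)
im=cv2.resize(im,None,fx=7.5,fy=7.5,interpolation=cv2.INTER_CUBIC)
f=lambda P:(round((proj(d,P)[0]-280+.5)*7.5),round((proj(d,P)[1]-150+.5)*7.5))
for z in (58,78,98,118,138): cv2.circle(im,f([p[0],p[1],z]),3,(0,0,255),-1)
cv2.imwrite('pics/f.png',im)
"
```

```text
time_s: 4.77
position: [421.2, -17.1, 63.3]
ee_rot: [3.137, 0.002, 1.69]
ft_force: [-0.9, 0.0, 0.1]
finger_gap: 0.4
time_s: 5.18
position: [420.8, -17.0, 62.3]
ee_rot: [3.139, 0.001, 1.689]
ft_force: [0.1, 0.3, 0.2]
finger_gap: 0.3
t 5.18 [420.8 -17.   62.3] yaw 96.8 F [0.1 0.3 0.2]
[-0.3, -0.0, -0.1] -0.04
[-0.3, -0.0, -0.1] -0.04
[-0.3, -0.0, -0.1] -0.04
[-0.3, -0.0, -0.1] -0.04
[-0.3, -0.0, -0.1] -0.04
```

View pics/f.png

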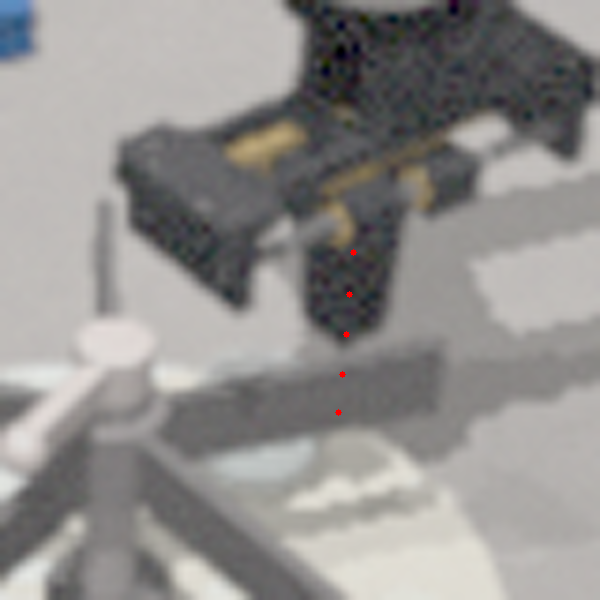

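The tip is now at spoke height (345,345), behind the spoke. Now the push, with a numeric spoke-angle check taken from the top view.

```bash
cat >> h.py <<'E'
def spokes(): # darkness over angle at top-edge height
    d=get_image('top'); g=cv2.cvtColor(d['color'],cv2.COLOR_RGB2GRAY).astype(np.float32)
    A=np.arange(-180,180,.5); v=[]
    for a in A:
        P=np.array([proj(d,[*pol(a,r),116]) for r in range(70,131,6)],np.float32)
        v.append(cv2.remap(g,P[:,0][None],P[:,1][None],1).max())
    # fold: near-dark all along the radius
    v=np.array(v); m=v<110; out=[];i=0
    while i<len(A):
        if m[i]:
            j=i
            while j<len(A) and m[j]: j+=1
            out.append((float((A[i]+A[j-1])/2),(j-i)/2)); i=j
        else: i+=1
    return out
def st():
    s=sense();q=np.array(s['position'][:2])-C;print('t %.2f phi %.1f R %.1f z %.1f yaw %.1f'%(s['time_s'],np.degrees(np.arctan2(q[1],q[0])),np.hypot(*q),s['position'][2],np.degrees(s['ee_rot'][2])),'F',np.round(s['ft_force'],1)); print(spokes())
E
python3 -c "
from h import *
st()"
python3 -m pendant '[[0,4,0.1,0,2],[0,4,0.1,0,2],[0,4,0.1,0,2],[0,4,0.1,0,2],[0,4,0.1,0,2]]'
python3 -m pendant '[[0,4,0.1,0,2.2],[0,4,0.1,0,2.2],[0,4,0.1,0,2.2],[0,4,0.1,0,2.2],[0,4,0.1,0,2.2]]'
python3 -c "
from h import *
st()"
```

```text
t 5.23 phi -173.6 R 112.9 z 62.4 yaw 96.8 F [-0.  -0.2  0.5]
[(-154.75, 51.0), (-119.0, 2.5), (-46.75, 5.0), (97.25, 4.0), (161.5, 36.5)]
time_s: 5.7
position: [421.4, 2.6, 63.6]
ee_rot: [3.136, 0.001, 1.507]
ft_force: [0.1, -1.7, -0.9]
finger_gap: 0.8
time_s: 6.12
position: [423.9, 22.2, 63.8]
ee_rot: [3.136, 0.003, 1.305]
ft_force: [-0.5, -1.5, -1.6]
finger_gap: 0.5
t 6.12 phi 166.3 R 112.4 z 63.8 yaw 74.8 F [-0.5 -1.5 -1.6]
[(-171.0, 18.5), (-129.5, 2.5), (-56.5, 4.5), (15.25, 2.0), (87.25, 4.0), (147.5, 64.5)]
```

The carousel turned by 10°, with the spoke now at 15.0° and contact offset 7°. Continuing.

```bash
python3 -m pendant '[[0,5,0.1,0,2.4],[0,5,0.1,0,2.4],[0,5,0.1,0,2.4],[0,5,0.1,0,2.4],[0,5,0.1,0,2.4]]'
python3 -m pendant '[[0,5,0.1,0,2.4],[0,5,0.1,0,2.4],[0,5,0.1,0,2.4],[0,5,0.1,0,2.4],[0,5,0.1,0,2.4]]'
python3 -c "
from h import *
st()"
```

```text
time_s: 6.58
position: [432.1, 45.4, 63.9]
ee_rot: [3.136, 0.003, 1.09]
ft_force: [-0.6, -0.2, -0.3]
finger_gap: 0.2
time_s: 7.0
position: [445.0, 66.2, 63.9]
ee_rot: [3.137, 0.005, 0.875]
ft_force: [-1.4, -1.2, 0.6]
finger_gap: 0.6
t 7.00 phi 141.3 R 113.0 z 63.9 yaw 50.1 F [-1.4 -1.2  0.6]
[(-154.5, 3.5), (-81.75, 3.0), (-9.5, 1.5), (62.5, 3.5), (101.75, 17.0), (112.0, 0.5), (115.25, 1.0), (143.0, 52.5)]
```

```bash
python3 -m pendant '[[0,5,0.1,0,2.4],[0,5,0.1,0,2.4],[0,5,0.1,0,2.4],[0,5,0.1,0,2.4],[0,5,0.1,0,2.4]]'
python3 -m pendant '[[0,5,0.1,0,2.4],[0,5,0.1,0,2.4],[0,5,0.1,0,2.4],[0,4,0.1,0,2],[0,2,0,0,1]]'
python3 -c "
from h import *
st()"
```

```text
time_s: 7.47
position: [462.2, 83.5, 63.9]
ee_rot: [3.137, 0.006, 0.664]
ft_force: [-0.4, -0.8, 0.9]
finger_gap: 0.6
time_s: 7.88
position: [479.0, 95.0, 63.9]
ee_rot: [3.138, 0.007, 0.486]
ft_force: [-1.2, -0.9, 0.4]
finger_gap: 0.2
t 7.88 phi 118.5 R 113.3 z 63.9 yaw 27.8 F [-1.2 -0.9  0.4]
[(-177.5, 3.5), (-105.0, 2.5), (-33.25, 7.0), (39.5, 2.5), (79.5, 19.5), (112.0, 35.5)]
```

```bash
python3 -m pendant '[[0,4,0.1,0,2],[0,4,0.1,0,2],[0,3,0,0,1.5],[0,2,0,0,1],[0,0,0,0,0]]'
python3 -c "
from h import *
st();d=snap('top','g')
im=cv2.imread('pics/g.png');im=cv2.resize(im[170:285,210:360],None,fx=5,fy=5,interpolation=cv2.INTER_CUBIC);cv2.imwrite('pics/g.png',im)"
```

```text
time_s: 8.35
position: [489.9, 100.1, 63.7]
ee_rot: [3.138, 0.009, 0.375]
ft_force: [-0.2, 0.6, 0.1]
finger_gap: 0.5
t 8.35 phi 112.5 R 113.2 z 63.7 yaw 21.5 F [-0.2  0.6  0.1]
[(-111.25, 2.0), (-40.5, 8.5), (33.75, 1.0), (71.5, 17.5), (103.25, 36.0), (176.0, 4.5)]
```

View pics/g.png

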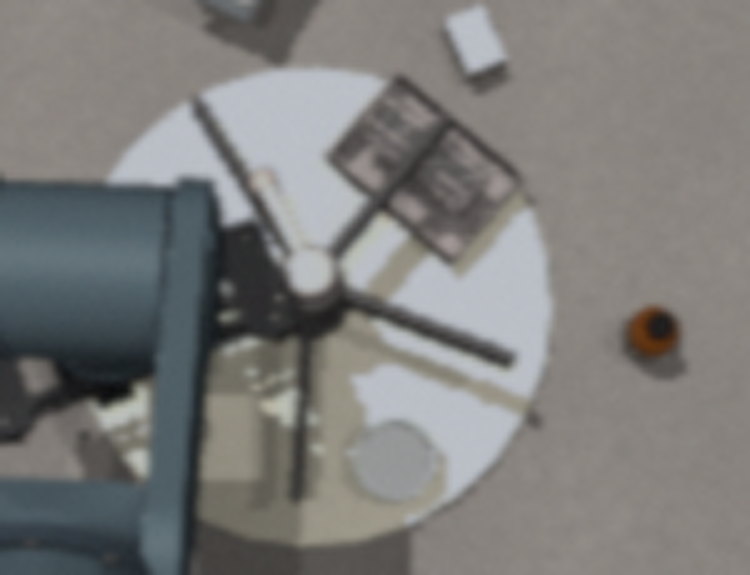

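The rack now sits over the tray, with spokes giving −39.2° against a tray direction of −40.4°. I'll nudge about 1° more, then back off and rise.

```bash
python3 -m pendant '[[0,2,0,0,1],[0,1.5,0,0,0],[0,0,0,0,0],[0,0,0,0,0],[0,0,0,0,0]]'
python3 -c "
from h import *
st()"
python3 -m pendant '[[0,-6,0,0,0],[0,-10,0,0,0],[0,-8,0,0,0],[0,0,0,-25,0],[0,0,0,-35,0]]'
python3 -m pendant '[[0,0,0,-25,-7],[0,0,0,0,-7],[0,0,0,0,-7],[0,0,0,0,-7],[0,0,0,0,-7]]'
python3 -m pendant '[[0,0,0,0,-7],[0,0,0,0,-7],[0,0,0,0,-7],[0,0,0,0,-7],[0,0,0,0,-7]]'
python3 -c "
from h import *
st()
plan(554.5,46.2,150,138,5)"
```

```text
time_s: 8.87
position: [492.8, 101.1, 63.7]
ee_rot: [3.138, 0.009, 0.359]
ft_force: [-0.4, -0.6, 0.9]
finger_gap: 0.7
t 8.87 phi 110.9 R 113.0 z 63.7 yaw 20.6 F [-0.4 -0.6  0.9]
[(-113.0, 2.5), (-41.5, 9.5), (69.75, 18.0), (101.75, 36.0), (174.5, 4.5)]
time_s: 9.33
position: [461.7, 92.0, 118.1]
ee_rot: [-3.14, 0.022, 0.359]
ft_force: [1.1, -0.4, 0.0]
finger_gap: 0.1
time_s: 9.75
position: [462.7, 90.5, 152.1]
ee_rot: [-3.139, 0.011, 0.983]
ft_force: [0.9, 0.3, 0.1]
finger_gap: 0.7
time_s: 10.17
position: [458.8, 89.1, 152.2]
ee_rot: [-3.134, 0.007, 1.608]
ft_force: [-0.3, 0.2, 0.0]
finger_gap: 0.9
t 10.17 phi 128.5 R 119.5 z 152.2 yaw 92.2 F [-0.3  0.2  0. ]
[(-113.0, 2.5), (-41.5, 9.5), (80.0, 29.5), (119.0, 40.5), (153.0, 0.5), (175.0, 4.5)]
t 10.22 [458.6  89.1 152.1] yaw 92.6 F [-1.   0.2 -0.2]
[-9.4, 18.8, 0.4] -9.08
[-12.3, 17.1, 0.4] -9.08
[-14.8, 14.9, 0.4] -9.08
[-17.0, 12.4, 0.5] -9.08
[-18.7, 9.6, 0.5] -9.08
```

```bash
python3 -m pendant '[[0,0,0,0,-7],[0,0,0,0,-7],[0,0,0,0,-7],[0,0,0,0,-7],[0,0,0,0,-7]]'
python3 -m pendant '[[0,0,0,0,-7],[0,0,0,0,-3],[0,0,0,0,0],[0,0,0,0,0],[0,0,0,0,0]]'
python3 -c "
from h import *
plan(554.5,46.2,130,138,5)
# lever angle: bright bar vs dark? end points from colour
d=snap('top','k');im=cv2.imread('pics/k.png');P=[proj(d,[*pol(a,55),146]) for a in range(-60,60,3)]
print([(a,im[round(v),round(u)].tolist()) for a,(u,v) in zip(range(-60,60,3),P)])"
```

```text
time_s: 10.63
position: [455.1, 87.9, 151.7]
ee_rot: [-3.131, 0.002, 2.225]
ft_force: [0.2, 0.2, -0.0]
finger_gap: 0.3
time_s: 11.05
position: [452.3, 87.0, 151.3]
ee_rot: [-3.131, 0.0, 2.397]
ft_force: [0.2, -1.5, 0.7]
finger_gap: 0.8
t 11.05 [452.3  87.  151.3] yaw 137.4 F [ 0.2 -1.5  0.7]
[-20.6, 7.9, 4.2] -0.13
[-20.6, 7.8, 4.2] -0.13
[-20.6, 7.8, 4.2] -0.13
[-20.6, 7.7, 4.2] -0.13
[-20.6, 7.7, 4.2] -0.13
[(-60, [189, 187, 184]), (-57, [174, 183, 183]), (-54, [156, 170, 172]), (-51, [126, 135, 137]), (-48, [126, 135, 137]), (-45, [71, 73, 73]), (-42, [88, 87, 89]), (-39, [88, 87, 89]), (-36, [140, 139, 137]), (-33, [166, 165, 162]), (-30, [180, 179, 176]), (-27, [175, 175, 171]), (-24, [175, 175, 171]), (-21, [190, 187, 182]), (-18, [188, 186, 182]), (-15, [192, 188, 183]), (-12, [195, 188, 183]), (-9, [196, 189, 184]), (-6, [196, 188, 184]), (-3, [196, 188, 184]), (0, [196, 189, 184]), (3, [196, 188, 184]), (6, [196, 189, 184]), (9, [197, 189, 185]), (12, [197, 189, 185]), (15, [192, 184, 180]), (18, [178, 173, 169]), (21, [176, 173, 170]), (24, [169, 167, 165]), (27, [180, 181, 178]), (30, [170, 169, 168]), (33, [131, 132, 134]), (36, [85, 83, 83]), (39, [85, 83, 83]), (42, [157, 153, 149]), (45, [194, 187, 183]), (48, [196, 188, 184]), (51, [196, 188, 183]), (54, [195, 187, 183]), (57, [188, 180, 176])]
```

```bash
python3 -m pendant '[[0,-20.6,7.8,0,0],[0,-20.6,7.8,0,0],[0,-20.6,7.8,0,0],[0,-20.6,7.8,0,0],[0,-20.6,7.8,0,0]]'
python3 -m pendant '[[0,0,0,0,0],[0,0,0,0,0],[0,0,0,0,0],[0,0,0,0,0],[0,0,0,0,0]]'
python3 -c "
from h import *
plan(554.5,46.2,94,138,5)"
```

```text
time_s: 11.52
position: [554.1, 46.2, 150.4]
ee_rot: [-3.13, -0.002, 2.391]
ft_force: [0.7, -0.8, 0.1]
finger_gap: 0.9
time_s: 11.93
position: [555.2, 44.8, 149.4]
ee_rot: [-3.129, -0.002, 2.383]
ft_force: [0.9, 0.4, -0.2]
finger_gap: 0.6
t 11.93 [555.2  44.8 149.4] yaw 136.5 F [ 0.9  0.4 -0.2]
[0.3, 0.2, 11.1] -0.29
[0.3, 0.2, 11.1] -0.29
[0.3, 0.2, 11.1] -0.29
[0.3, 0.2, 11.1] -0.29
[0.3, 0.2, 11.1] -0.29
```

```bash
python3 -m pendant '[[0,0,0,13,0],[0,0,0,13,0],[0,0,0,13,0],[0,0,0,11,0],[0,0,0,5,0]]'
python3 -m pendant '[[0,0,0,0,0],[0,0,0,0,0],[0,0,0,0,0],[0,0,0,0,0],[0,0,0,0,0]]'
python3 -c "
from h import *
s=sense();p=s['position'];print(p)
d=get_image('scene');im=cv2.cvtColor(d['color'],cv2.COLOR_RGB2BGR)[160:240,245:345]
im=(255*(im/255.)**.5).astype(np.uint8)
im=cv2.resize(im,None,fx=7.5,fy=7.5,interpolation=cv2.INTER_CUBIC)
f=lambda P:(round((proj(d,P)[0]-245+.5)*7.5),round((proj(d,P)[1]-160+.5)*7.5))
for z in (98,118,138): cv2.circle(im,f([p[0],p[1],z]),3,(0,0,255),-1)
cv2.imwrite('pics/m.png',im)
"
```

```text
time_s: 12.35
position: [553.6, 46.4, 95.5]
ee_rot: [-3.132, 0.002, 2.385]
ft_force: [-0.1, -0.0, -0.1]
finger_gap: 0.5
time_s: 12.77
position: [552.9, 47.1, 95.8]
ee_rot: [-3.132, 0.001, 2.385]
ft_force: [0.5, -0.0, 0.0]
finger_gap: 0.3
[552.91346099  47.07587999  95.82150261]
```

View pics/m.png

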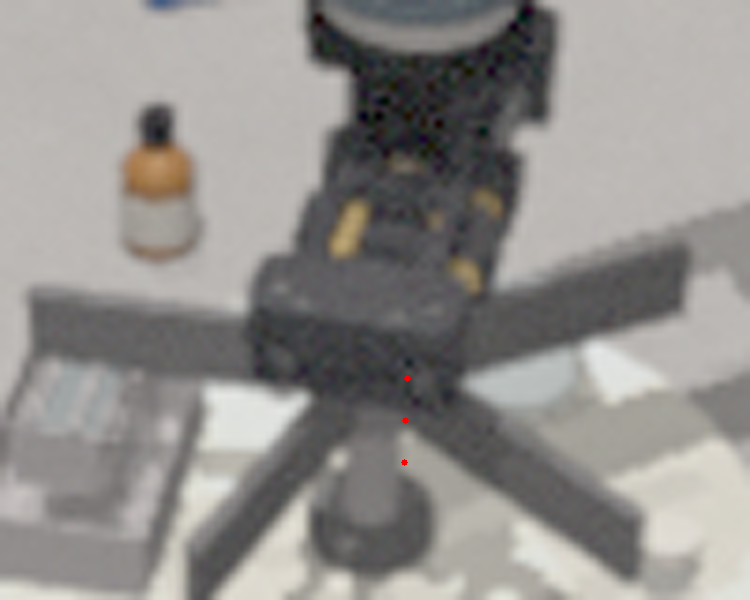

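The wrist hides the fingers here. The tip height matches the earlier over-spoke pass, level with the lever. Now pushing the lever clockwise in small arcs, and checking the spokes.

```bash
python3 -m pendant '[[0,-2.8,0.9,0.5,3],[0,-2.8,0.9,0.5,3],[0,-2.8,0.9,0,3],[0,-2.8,0.9,0,3],[0,-2.8,0.9,0,3]]'
python3 -m pendant '[[0,-2.8,0.9,0,3],[0,-2.8,0.9,0,3],[0,-2.8,0.9,0,3],[0,-2.8,0.9,0,3],[0,-2.8,0.9,0,3]]'
python3 -c "
from h import *
st()"
```

```text
time_s: 13.23
position: [567.3, 39.2, 97.2]
ee_rot: [-3.136, 0.006, 2.114]
ft_force: [-0.6, -0.8, 0.0]
finger_gap: 0.5
time_s: 13.65
position: [577.4, 29.4, 98.0]
ee_rot: [-3.138, 0.005, 1.838]
ft_force: [-0.2, 1.8, -0.6]
finger_gap: 0.5
t 13.65 phi 37.4 R 55.8 z 98.0 yaw 105.3 F [-0.2  1.8 -0.6]
[(-113.25, 5.0), (-41.5, 9.5), (-21.5, 0.5), (-7.25, 19.0), (29.25, 41.0), (137.0, 77.5)]
```

```bash
python3 -m pendant '[[0,-2.8,0.9,1.5,3],[0,-2.8,0.9,1.5,3],[0,-2.8,0.9,1,3],[0,-2.8,0.9,0.5,3],[0,-2.8,0.9,0.3,3]]'
python3 -m pendant '[[0,-2.8,0.9,0.3,3],[0,-2.8,0.9,0.3,3],[0,-2.8,0.9,0.3,3],[0,-2.8,0.9,0.3,3],[0,-2.8,0.9,0.3,3]]'
python3 -c "
from h import *
st()"
```

```text
time_s: 14.12
position: [585.3, 17.5, 95.3]
ee_rot: [-3.142, 0.004, 1.569]
ft_force: [-1.3, 1.7, 0.7]
finger_gap: 0.4
time_s: 14.53
position: [589.3, 4.6, 95.4]
ee_rot: [3.139, 0.0, 1.302]
ft_force: [0.4, 1.3, -0.5]
finger_gap: 0.5
t 14.53 phi 9.2 R 56.9 z 95.4 yaw 74.6 F [ 0.4  1.3 -0.5]
[(-178.0, 4.5), (-168.75, 1.0), (-113.0, 5.5), (-42.5, 12.5), (-0.25, 68.0), (85.25, 10.0), (138.0, 83.5)]
```

```bash
python3 -m pendant '[[0,-2.8,0.7,0.3,2.6],[0,-2.8,0.7,0.3,2.6],[0,-2.8,0.7,0.3,2.6],[0,-2.8,0.7,0.3,2.6],[0,-2.8,0.7,0.3,2.6]]'
python3 -m pendant '[[0,-2.8,0.7,0.3,2.8],[0,-2.8,0.7,0.3,2.8],[0,-2,0.5,0,2],[0,-1,0.2,0,1],[0,0,0,0,0]]'
python3 -c "
from h import *
st()"
```

```text
time_s: 15.0
position: [589.6, -8.8, 95.4]
ee_rot: [3.135, -0.004, 1.074]
ft_force: [0.9, 1.9, -1.4]
finger_gap: 0.5
time_s: 15.42
position: [588.4, -16.8, 95.9]
ee_rot: [3.133, -0.008, 0.926]
ft_force: [-0.3, 1.8, -0.2]
finger_gap: 0.4
t 15.42 phi -12.5 R 56.7 z 95.9 yaw 53.0 F [-0.3  1.8 -0.2]
[(-174.0, 12.5), (-113.0, 5.5), (-65.5, 1.5), (-16.5, 83.5), (32.0, 4.5), (103.5, 3.5), (145.5, 68.5)]
```

```bash
python3 -m pendant '[[0,-1.6,0.4,0.3,1],[0,-1.6,0.4,0.3,1],[0,-1,0.3,0,0.5],[0,0,0,0,0],[0,0,0,0,0]]'
python3 -m pendant '[[0,-1.2,0.3,0,0.5],[0,-1,0.3,0,0.5],[0,0,0,0,0],[0,0,0,0,0],[0,0,0,0,0]]'
python3 -c "
from h import *
st()"
```

```text
time_s: 15.88
position: [587.1, -20.5, 96.0]
ee_rot: [3.133, -0.009, 0.883]
ft_force: [0.1, 1.6, -0.8]
finger_gap: 0.9
time_s: 16.3
position: [586.4, -22.1, 96.0]
ee_rot: [3.133, -0.011, 0.864]
ft_force: [1.4, 2.0, -1.5]
finger_gap: 0.6
t 16.30 phi -18.3 R 56.1 z 96.0 yaw 49.5 F [ 1.4  2.  -1.5]
[(-172.5, 15.5), (-113.0, 5.5), (-65.25, 2.0), (-55.75, 9.0), (-12.0, 68.5), (31.5, 3.5), (103.5, 3.5), (148.25, 63.0)]
```

```bash
python3 -m pendant '[[0,-1.3,0.3,0,0.3],[0,-1,0.3,0,0.3],[0,0,0,0,0],[0,0,0,0,0],[0,0,0,0,0]]'
python3 -m pendant '[[0,-1.3,0.3,0,0.3],[0,-1,0.2,0,0.3],[0,0,0,0,0],[0,0,0,0,0],[0,0,0,0,0]]'
python3 -c "
from h import *
st()"
```

```text
time_s: 16.77
position: [586.6, -22.0, 96.1]
ee_rot: [3.133, -0.015, 0.853]
ft_force: [1.6, 2.4, -0.6]
finger_gap: 0.3
time_s: 17.18
position: [586.9, -21.8, 96.2]
ee_rot: [3.133, -0.021, 0.842]
ft_force: [1.8, 2.6, -1.2]
finger_gap: 0.4
t 17.18 phi -17.8 R 56.5 z 96.2 yaw 48.2 F [ 1.8  2.6 -1.2]
[(-172.0, 16.5), (-113.0, 5.5), (-65.25, 3.0), (-56.5, 7.5), (-12.0, 69.5), (31.0, 3.5), (103.5, 3.5), (149.0, 61.5)]
```

Motion has stalled at about 3 N. One firmer nudge will tell whether this is the stop.

```bash
python3 -m pendant '[[0,-2.5,0.3,0,0],[0,-2.5,0.3,0,0],[0,-2,0,0,0],[0,0,0,0,0],[0,0,0,0,0]]'
python3 -c "
from h import *
s=sense();print(s['position'],s['ft_force'])"
python3 -m pendant '[[0,6,0,0,0],[0,10,-1,0,0],[0,10,-1,0,0],[0,4,0,-20,0],[0,0,0,-40,0]]'
python3 -m pendant '[[0,0,0,-40,0],[0,35,-20,0,0],[0,35,-20,0,0],[0,35,-20,0,0],[0,35,-20,0,0]]'
python3 -m pendant '[[0,35,-20,0,0],[0,35,-20,0,0],[0,35,-20,0,0],[0,0,0,0,0],[0,0,0,0,0]]'
python3 -c "
from h import *
st()
d=snap('top','z');im=cv2.imread('pics/z.png');cv2.imwrite('pics/z.png',cv2.resize(im[170:285,210:360],None,fx=5,fy=5,interpolation=cv2.INTER_CUBIC))"
```

```text
time_s: 17.65
position: [587.2, -21.6, 96.5]
ee_rot: [3.132, -0.036, 0.842]
ft_force: [0.8, 1.5, -0.0]
finger_gap: 0.9
[587.21907324 -21.57197845  96.45598208] [ 7.89935789e-01  1.52899383e+00 -2.31673004e-04]
time_s: 18.07
position: [598.9, 2.4, 149.8]
ee_rot: [-3.137, -0.023, 0.839]
ft_force: [-0.1, -0.6, -0.3]
finger_gap: 0.6
time_s: 18.48
position: [640.6, 157.5, 206.6]
ee_rot: [3.131, -0.028, 0.827]
ft_force: [0.7, -0.0, -0.3]
finger_gap: 0.6
time_s: 18.9
position: [667.7, 290.7, 209.4]
ee_rot: [3.129, -0.03, 0.835]
ft_force: [-0.0, -0.1, 0.1]
finger_gap: 0.5
t 18.90 phi 65.5 R 324.4 z 209.4 yaw 47.9 F [-0.  -0.1  0.1]
[(-113.0, 2.5), (-44.5, 2.5), (31.25, 2.0), (103.25, 6.0)]
```

View pics/z.png

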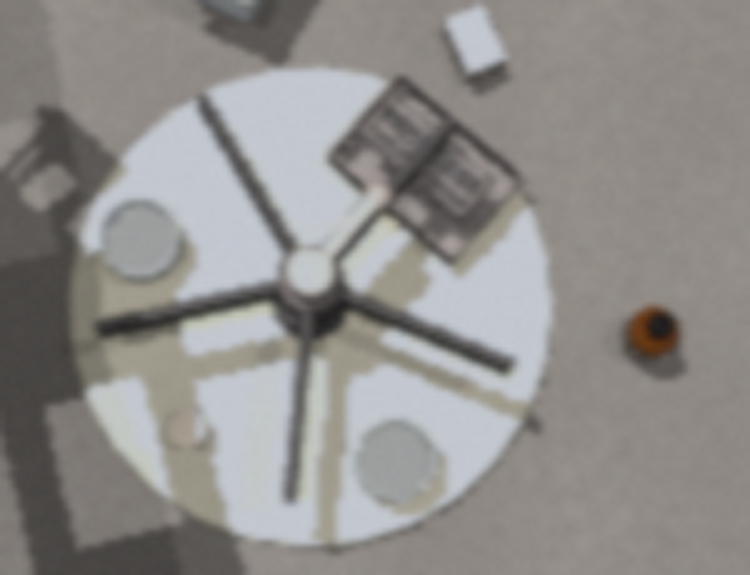

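The tip at (382,190) and hub at (312,270) put the lever at about −41°, pointing at the tray's middle (stop −40.4°). The spokes put the rack at −41°. The plate, pot, jars and bystanders seen are unmoved, and the arm is clear, so I'm handing in.

```bash
python3 -c "
from h import *
print(finish_job())"
```

```text
the job is handed in; nothing more can be done
None
```

I pushed the rack round over the tray, then pushed the clamp lever clockwise to its stop, and handed the job in at about 19 s of the 59 s allowed. No verdict was reported.

**Last checks (top view):**
- **Rack:** it is at about −41° against a tray direction of about −40.4°, roughly 1 mm off centre.
- **Clamp lever:** it is at about −41° against its stop at about −40.4°. It stalled at about 3 N and a firmer nudge did not move it further.
- **Stand and bystanders:** the plate, jars, pot, dropper and cassettes look unmoved. I did not measure the coplin jar, wash bottle, forceps, slide box or petri dish at the end.
- **Robot:** it was well clear of everything. Wrist forces at the end of each move stayed below about 4 N.

**One reading disagreed:** the reported tool height was about 35 mm lower than the camera showed. Because of this my first push passed over the spoke without touching it. I corrected for this from the scene view, and the height offset stayed unexplained.

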